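# Hang a test ring on the empty peg of a revolving rack

### The job

Turn the revolving test-ring rack (the wooden bar on its top is its handle) until the empty peg stands over the brass pointer on the base; then pick up the loose clay test ring and hang it on that peg, fully down on its collar. Leave the rack standing with that peg still over the pointer, and do not disturb the glaze jar, the wooden stamp or the purple cup.

Things in the scene. Friction and masses are not known exactly. Their poses are not given: they have to be found in the camera images.
- rack_base: Fixed base of the revolving rack: a dark steel foot 140 mm across. The origin lies on the rack's vertical axis at the table top. A brass pointer sticks out of the rim along the base's own -x axis, with a small upright stud 92 mm from the axis; it always faces roughly towards the robot.
- rotor (a joint): Angle in rad of the rack's rotor about the vertical, anticlockwise from above; 0 when the empty peg stands right over the brass pointer. It starts between 0.8 and 2.5, can be turned either way (-3.4 to 3.4) and stays where it is left: friction about 0.08 N m.
- handle (a point): Centre of the wooden bar handle on top of the rotor, on the rack's axis, 127 mm above the table. The bar is 60 mm long, 14 mm thick and 26 mm high (z = 114 to 140 mm), on an 18 mm post. Axes are the rotor's: the bar's length runs along x, the empty peg lies on its -x side.
- peg_tip (a point): Tip of the empty peg, 106 mm from the rack's axis and 111 mm above the table. The peg is round, 12 mm in diameter, with a rounded end.
- peg_seat (a point): Point on the axis of the empty peg, 39 mm down from peg_tip, 81 mm from the rack's axis and 81 mm above the table, where the centre of a fully hung ring comes to lie (within a few mm; the hole is loose). 11 mm farther down is the 18 mm collar on which the ring rests. The peg runs from here outward and up, 40 degrees from vertical. Axes are the rotor's.
- ring_center (a point): Centre of the loose clay test ring, half-way up: a plain terracotta tube 42 mm in outer diameter, 21 mm in hole diameter and 22 mm high, about 60 g, at first flat on the table, its hole (z axis) upright. It passes onto the 12 mm peg only when its hole is within about 20 degrees of the peg's lean.
- jar_mid (a point): Bystander: glaze jar with a dark lid, 53 mm across, 62 mm high; centre.
- stamp_mid (a point): Bystander: square wooden texture stamp, 30 x 30 mm, 56 mm high, standing; centre.
- cup_mid (a point): Bystander: purple plastic cup, 84 mm across, 112 mm high; centre.
- disc (a point): Centre of the top of the rotor's wooden disc (150 mm across, 62 mm above the table), on the rack's axis. Four steel pegs stand on it 90 degrees apart, each leaning outward and up, 40 degrees from vertical, their rounded tips 107 mm from the axis and 112 mm high. Three pegs carry clay test rings that are fixed to them and reach 105 mm high; one is empty.
Things that resemble listed ones, but are neither listed nor needed, are in the scene too. Leave any green or grey look-alike of the part that bears ring_center alone.

How it is judged:
On the way:
1. the rack is turned so that the empty peg stands over the pointer (within 10 degrees) and is still, while the ring still lies on the table (value of joint rotor between -0.175 and 0.175 rad and velocity of joint rotor between -0.1 and 0.1 rad/s and height (world z) of ring_center below 0.03 m), for 0.2 s.
At the end, for the whole second after the job is handed in: The loose ring hangs on the empty peg, down on the collar (its centre within 11 mm of peg_seat), at rest; the peg stands over the pointer within 15 degrees and the rotor is still (distance between ring_center and peg_seat below 0.011 m and value of joint rotor between -0.26 and 0.26 rad and linear speed of test_ring below 0.02 m/s and velocity of joint rotor between -0.05 and 0.05 rad/s); the robot touches nothing.
It fails at once if the glaze jar is moved more than 25 mm (distance of jar_mid from where it was at the start of the episode above 0.025 m).
It fails at once if the wooden stamp is moved more than 25 mm (distance of stamp_mid from where it was at the start of the episode above 0.025 m).
It fails at once if the purple cup is moved more than 25 mm (distance of cup_mid from where it was at the start of the episode above 0.025 m).
It also fails if it takes over 64 s, if anything falls off the work surface, if the arm or the gripper's body presses on something with over 40 N, if the wrist force passes 120 N, or if a joint passes its speed limit or range.

### The arm

A 6-joint arm with a two-finger parallel gripper is mounted at the origin on the work surface; the furniture and walls round the work are solid. World frame = base frame: x ahead of the robot, y to its left, z up, the work surface at z = 0. Lengths are in m, angles in rad, forces in N, time in s.
With the tool pointing down it reaches from about 0.35 to 0.975 m from the base axis. Payload 4.9 kg.
Tool frame: the origin (TCP) lies at the very end of the fingers, on their centre line; the grasp point (between the pads) lies 19 mm behind it (ctrl.grip_point_offset is the distance from the TCP to the grasp point, in m); z points along the fingers, y is the line along which they close (so a half turn about z gives the same grasp; the last joint's range is limited). The gripper opens to 85 mm and grips with 20 to 120 N. Pads are 22 mm wide; open, the fingers measure 114 mm over their backs; the gripper's body (76 mm by 85 mm) begins 54 mm behind the grasp point. The pads swing forward as they close: fully open they stand 13 mm farther back than shut.
Start: joints at [-1.442, 0.053, 1.613, -0, 1.476, -0.119], TCP at [0.153, -0.606, 0.231] pointing down, gripper open.
Joint ranges: [-3.01, 3.01], [-1.01, 2.22], [0.06, 2.58], [-1.02, 4.17], [0.09, 2.62], [-3.14, 3.14]. Speed limits (rad/s): [2.57, 2.57, 3.14, 3.14, 3.14, 3.14].

### API

Orientations are given as a rotation vector (axis times angle).
In Python, from station import ctrl gives the robot as it stands.
- The arm moves only by the tool send_rows, never from a script. Its argument "rows" is a list of rows, each a list of 3 entries, a list of its own where there are three numbers: the finger opening in cm, from 0 to 8.54, then the shift along the tool's x, y, z in cm, then the turn about the tool's z in degrees. A call has 1 to 10 rows; each row shifts and turns the commanded pose from where the row before left it, along the tool's axes as they then stand; what a row does not reach is not made up. A row lasts 1/8 s, in which the tool goes at most 62.5 mm and 10.7 degrees, less where a joint would pass 70% of its speed; a pose out of reach is approached as far as the arm can. A call with a gripper value outside its range is refused whole. The fingers move at their own pace and stop on an object; "newtons" is the grip in N (left out, the last holds). Time passes only in rows, so rows that do not move let the fingers close. It gives the time, the measured TCP pose, the force, the opening and the grip force at its end, in the units of the state.
- ctrl.get_obs(): the state, without advancing time (a new reading comes with each control period).
- ctrl.get_image(name): name is "scene" or "top" or "wrist"; returns a dict with "frame" (400x640x3 uint8, red, green, blue), "range_z" (400x640 float32, m along the optical axis (not along the pixel's ray), 0 where there is no reading), "fx", "fy", "cx", "cy" (pixels), "cam_to_world" (4x4, takes a point from camera to world coordinates). Camera axes: x right, y down, z forward; pixel columns grow to the right and rows downward; lengths in m; the calibration is good to about 2 mm. A picture is of the moment at which its call begins.
- ctrl.finish_job(): hands the job in; it is judged then, once.
The state is a dict: "t": time; "q": joint angles; "dq": joint speeds; "effort": joint torques, N m; "tool_pos": TCP position; "tool_rot": TCP orientation; "contact_force": force on the tool from outside, world axes, zero at the start; "wrist_torque": the same for the moment, N m; "opening": finger opening in m; "grip_force": force on a finger pad.
Only numpy, scipy, OpenCV 4.12 (cv2) and the standard library are available. Lean on these libraries where they do the work, as an engineer would, in place of code of your own. Each camera call takes 0.05 s, during which the arm holds its last target. There are 200 camera calls.

## Working session

There is one attempt and no reset: what is moved stays moved. The work goes in short steps, Python scripts to look and compute and a tool call to move; the robot and the scene stay as the last step left them, time stands still between calls to the robot, and variables do not carry over. Pictures are saved under pics/ and viewed, at most 10 in all, crops included, and the job is handed in when it is done.

Besides the shell and the picture viewer there is one more tool, called after "Request:" in YAML: its name, and indented under it one key for each argument. send_rows: Moves the arm, as the interface text tells. Its arguments: {"type":"object","properties":{"rows":{"type":"array","items":{"type":"array"}},"newtons":{"type":"number"}},"required":["rows"]}

```bash
ls; mkdir -p pics; python3 - <<'E'
from station import ctrl
import cv2,numpy as np
o=ctrl.get_obs();print(o['t'],o['tool_pos'],o['tool_rot'],o['opening'],ctrl.grip_point_offset)
for n in("scene","top"):
    d=ctrl.get_image(n);np.savez(f"pics/{n}0.npz",**d)
    cv2.imwrite(f"pics/{n}0.png",d["frame"][:,:,::-1]);print(n,d["fx"],d["cx"],d["cy"],np.round(d["cam_to_world"],3).tolist())
E
```

```text
pics
0.0 [ 0.15322532 -0.60528677  0.2300541 ] [-3.11547668e+00 -3.87946986e-01 -8.02707150e-06] 0.08535010082698238 0.0187
scene 372.7468165184755 318.3209578152524 201.5459317116278 [[0.516, -0.418, 0.748, -0.26], [-0.856, -0.253, 0.45, -0.455], [0.001, -0.873, -0.488, 0.557], [0.0, 0.0, 0.0, 1.0]]
top 464.4037857082331 318.92805481370664 195.9060299042962 [[0.02, -0.985, 0.171, 0.191], [-1.0, -0.022, -0.006, 0.008], [0.009, -0.17, -0.985, 1.666], [0.0, 0.0, 0.0, 1.0]]
```

View pics/scene0.png

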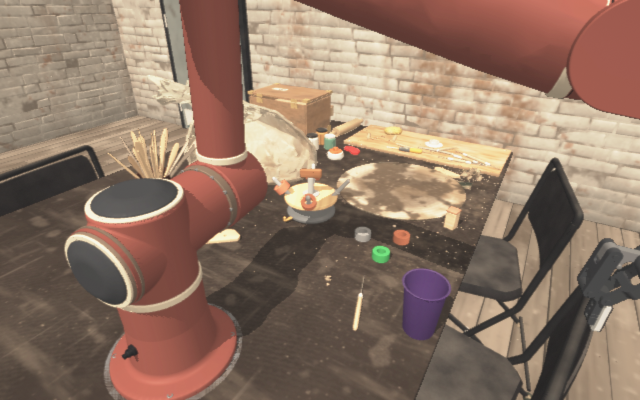

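View pics/top0.png

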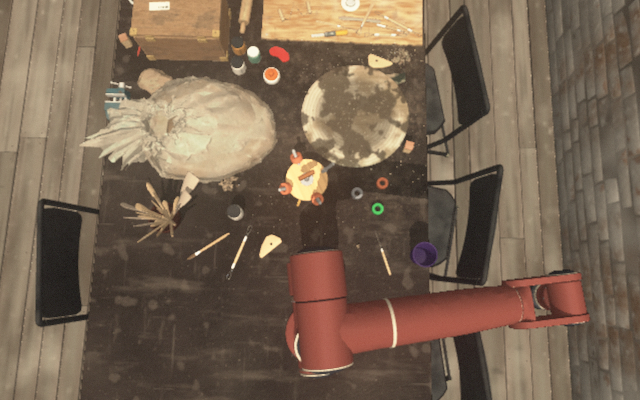

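The candidates for the loose ring are terracotta at top (382,183) / scene (401,237), grey at top (357,193) and green at top (378,209). I choose the terracotta one. The rings on the rack, near (306,178), are fixed. The jar is at top (235,212), the stamp at (409,146) and the cup at (424,254).

```bash
cat > h.py <<'E'
import numpy as np,cv2
def pts(d):
    H,W=d["range_z"].shape;u,v=np.meshgrid(np.arange(W),np.arange(H));z=d["range_z"]
    P=np.stack([(u-d["cx"])/d["fx"]*z,(v-d["cy"])/d["fy"]*z,z],-1)
    M=d["cam_to_world"];return P@M[:3,:3].T+M[:3,3]
def ray(d,u,v,h):
    M=d["cam_to_world"];r=M[:3,:3]@np.array([(u-d["cx"])/d["fx"],(v-d["cy"])/d["fy"],1]);return M[:3,3]+r*(h-M[2,3])/r[2]
def proj(d,p):
    M=d["cam_to_world"];c=M[:3,:3].T@(np.array(p)-M[:3,3]);return d["fx"]*c[0]/c[2]+d["cx"],d["fy"]*c[1]/c[2]+d["cy"]
E
python3 - <<'E'
from h import *
d=dict(np.load("pics/top0.npz"));s=dict(np.load("pics/scene0.npz"))
P=pts(d)
def show(n,sl):
    p=P[sl].reshape(-1,3);print(n,len(p))
# colour mask of ring
f=d["frame"].astype(int)
for n,(u,v) in dict(ring=(382,183),grey=(357,193),green=(378,209),jar=(235,212),stamp=(409,146),cup=(424,254)).items():
    w=P[v-16:v+17,u-16:u+17].reshape(-1,3);m=w[:,2]>.012
    q=w[m];print(n,m.sum(),q[:,:2].min(0).round(3),q[:,:2].max(0).round(3),((q.min(0)+q.max(0))/2).round(3),q[:,2].max().round(3))
w=P[145:212,270:345].reshape(-1,3)
for lo,hi in((.055,.07),(.12,.145)):
    q=w[(w[:,2]>lo)&(w[:,2]<hi)];c,r=cv2.minEnclosingCircle(q[:,:2].astype(np.float32));print(lo,len(q),c,r,q.mean(0), cv2.minAreaRect(q[:,:2].astype(np.float32)))
a=d["frame"][140:215,265:345,::-1];b=s["frame"][155:230,260:355,::-1];e=s["frame"][215:275,340:420,::-1]
A=cv2.resize(a,(400,375),interpolation=2);B=cv2.resize(b,(400,316),interpolation=2)
cv2.imwrite("pics/c1.png",np.hstack([A,np.vstack([B,np.zeros((59,400,3),np.uint8)])]))
E
```

```text
ring 94 [ 0.191 -0.248] [0.584 0.008] [ 0.388 -0.12   0.839] 1.666
grey 105 [ 0.191 -0.197] [0.512 0.008] [ 0.352 -0.095  0.839] 1.666
green 91 [ 0.191 -0.229] [0.491 0.008] [ 0.341 -0.111  0.839] 1.666
jar 211 [0.191 0.008] [0.436 0.323] [0.314 0.165 0.84 ] 1.666
stamp 287 [ 0.191 -0.338] [0.731 0.008] [ 0.461 -0.165  0.839] 1.666
cup 382 [ 0.191 -0.397] [0.315 0.008] [ 0.253 -0.195  0.839] 1.666
0.055 1103 (0.564063310623169, 0.08031556010246277) 0.12353082001209259 [0.52992084 0.04533424 0.06285855] ((0.5714424252510071, 0.06275846809148788), (0.23319335281848907, 0.14595305919647217), 25.717992782592773)
0.12 81 (0.5290349125862122, 0.045542411506175995) 0.029163280501961708 [0.52827491 0.04548655 0.13677275] ((0.5290799140930176, 0.04556342214345932), (0.015414848923683167, 0.05788178741931915), 25.065448760986328)
```

View pics/c1.png

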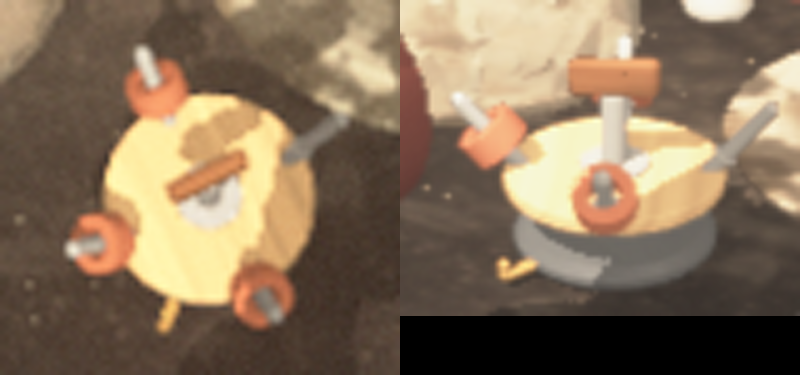

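The left (top) crop shows the empty peg up-right with its tip at (333,164). The pointer is at the bottom-left, around (298,205), and the bar handle runs along the empty-peg direction. The fixed rings sit on the other three pegs.

```bash
python3 - <<'E'
from h import *
d=dict(np.load("pics/top0.npz"));s=dict(np.load("pics/scene0.npz"))
P=pts(d);ax=np.array([.529,.0455])
tip=ray(d,265+345*.2,140+118*.2,.111);v=tip[:2]-ax;print("tip",tip,np.hypot(*v),np.degrees(np.arctan2(v[1],v[0])))
tip=ray(s,260+772/4.21,155+108/4.21,.111);v=tip[:2]-ax;print("tip scene",tip,np.hypot(*v),np.degrees(np.arctan2(v[1],v[0])))
hsv=cv2.cvtColor(d["frame"],cv2.COLOR_RGB2HSV)
m=cv2.inRange(hsv,(15,120,90),(32,255,255));m[:, :285]=0;m[:199]=0;m[212:]=0;m[:,320:]=0
ys,xs=np.nonzero(m);
for u,vv in zip(xs,ys):
    p=ray(d,u,vv,.015);v=p[:2]-ax;print(u,vv,p.round(3)[:2],np.hypot(*v).round(3),np.degrees(np.arctan2(v[1],v[0])).round(0)%360)
p=ray(s,260+503/4.21,155+268/4.21,.02);v=p[:2]-ax;print("stud scene",p,np.hypot(*v),np.degrees(np.arctan2(v[1],v[0]))%360)
for n,(u,v) in dict(ring=(382,183),grey=(357,193),green=(378,209),jar=(235,212),stamp=(409,146),cup=(424,254)).items():
    w=P[v-16:v+17,u-16:u+17].reshape(-1,3);z=w[:,2];q=w[(z>.012)&(z<.2)]
    h=q[:,2].max();q=q[q[:,2]>h-.008];print(n,len(q),q.min(0).round(3),q.max(0).round(3),((q.min(0)+q.max(0))/2).round(3))
w=P[150:205,275:340].reshape(-1,3);q=w[(w[:,2]>.055)&(w[:,2]<.068)&(np.hypot(*(w[:,:2]-ax).T)<.08)]
print("disc",cv2.minEnclosingCircle(q[:,:2].astype(np.float32)))
E
```

```text
tip [ 0.57444691 -0.05105157  0.111     ] 0.1067128270901331 -64.79359526441989
tip scene [ 0.69956911 -0.27510843  0.111     ] 0.3631577985943619 -61.98626732262048
298 199 [0.464 0.073] 0.07 157.0
299 199 [0.464 0.07 ] 0.069 160.0
298 200 [0.461 0.073] 0.074 158.0
299 200 [0.461 0.069] 0.072 161.0
300 200 [0.461 0.066] 0.071 163.0
297 201 [0.457 0.077] 0.079 157.0
298 201 [0.457 0.073] 0.077 159.0
299 201 [0.457 0.069] 0.076 162.0
300 201 [0.457 0.066] 0.075 164.0
297 202 [0.453 0.076] 0.082 158.0
298 202 [0.453 0.073] 0.081 160.0
299 202 [0.453 0.069] 0.079 163.0
300 202 [0.453 0.066] 0.078 165.0
297 203 [0.449 0.076] 0.085 159.0
298 203 [0.45  0.073] 0.084 161.0
299 203 [0.45  0.069] 0.083 163.0
296 204 [0.446 0.08 ] 0.09 158.0
297 204 [0.446 0.076] 0.089 160.0
298 204 [0.446 0.073] 0.087 162.0
299 204 [0.446 0.069] 0.086 164.0
296 205 [0.442 0.08 ] 0.093 159.0
297 205 [0.442 0.076] 0.092 161.0
298 205 [0.442 0.073] 0.091 163.0
299 205 [0.442 0.069] 0.09 165.0
297 206 [0.439 0.076] 0.095 161.0
298 206 [0.439 0.072] 0.094 163.0
stud scene [ 0.56681788 -0.15195116  0.02      ] 0.20104017464664284 280.84256896452473
ring 23 [ 0.511 -0.243  0.025] [ 0.549 -0.211  0.033] [ 0.53  -0.227  0.029]
grey 17 [ 0.473 -0.153  0.026] [ 0.51  -0.117  0.034] [ 0.492 -0.135  0.03 ]
green 32 [ 0.418 -0.229  0.023] [ 0.454 -0.189  0.031] [ 0.436 -0.209  0.027]
jar 78 [0.392 0.275 0.062] [0.433 0.317 0.07 ] [0.413 0.296 0.066]
stamp 26 [ 0.651 -0.332  0.057] [ 0.68  -0.303  0.065] [ 0.666 -0.317  0.061]
cup 29 [ 0.232 -0.395  0.114] [ 0.315 -0.315  0.122] [ 0.273 -0.355  0.118]
disc ((0.5299784541130066, 0.04437587037682533), 0.07541774958372116)
```

The rack axis is at (0.529, 0.045), the pointer points at about 161° and the empty peg at -65°. The rotor is therefore at about 2.34 rad and needs 134° clockwise. The terracotta ring is at (0.53, -0.227). I'm moving above the handle now.

Request:
send_rows:
  rows:
    - [8.5,[3.5,-3.6,0],0]
    - [8.5,[3.5,-3.6,0],0]
    - [8.5,[3.5,-3.6,0],0]
    - [8.5,[3.5,-3.6,0],0]
    - [8.5,[3.5,-3.6,0],0]
    - [8.5,[3.5,-3.6,0],0]
    - [8.5,[3.5,-3.6,0],0]
    - [8.5,[3.5,-3.6,0],0]
    - [8.5,[3.5,-3.6,0],0]
    - [8.5,[3.5,-3.6,0],0]

```text
t: 1.35
tool_pos: [0.4046, -0.1694, 0.231]
tool_rot: [-3.117, -0.388, 0.0]
contact_force: [0.4, 0.3, -0.2]
opening: 0.0853
grip_force: 0.0
```

Request:
send_rows:
  rows:
    - [8.5,[3.5,-3.6,0],0]
    - [8.5,[3.5,-3.6,0],0]
    - [8.5,[3.5,-3.6,0],0]
    - [8.5,[3.5,-3.6,0],0]
    - [8.5,[3.4,-3.5,0],0]
    - [8.5,[0,0,0],-10]
    - [8.5,[0,0,0],-10]
    - [8.5,[0,0,0],-10]
    - [8.5,[0,0,0],-10]
    - [8.5,[0,0,0],-10]

```text
t: 2.6
tool_pos: [0.5287, 0.0452, 0.2307]
tool_rot: [-2.656, -1.677, 0.001]
contact_force: [-0.2, -0.0, 1.1]
opening: 0.0849
grip_force: 0.0
```

Request:
send_rows:
  rows:
    - [8.5,[0,0,0],-10]
    - [8.5,[0,0,0],-10]
    - [8.5,[0,0,0],-10]
    - [8.5,[0,0,0],-10]
    - [8.5,[0,0,0],-10]
    - [8.5,[0,0,0],0]
    - [8.5,[0,0,0],0]

```text
t: 3.48
tool_pos: [0.5289, 0.0452, 0.231]
tool_rot: [-1.709, -2.635, 0.0]
contact_force: [-1.1, -0.4, 0.1]
opening: 0.0851
grip_force: 0.0
```

Request:
send_rows:
  rows:
    - [8.5,[0,0,4],0]
    - [8.5,[0,0,4],0]
    - [6,[0,0,2],0]
    - [4,[0,0,1],0]
    - [4,[0,0,0.5],0]
    - [2.5,[0,0,0],0]
    - [2.5,[0,0,0],0]
  newtons: 30

```text
t: 4.35
tool_pos: [0.5299, 0.0451, 0.1176]
tool_rot: [1.706, 2.636, 0.002]
contact_force: [-0.6, 0.5, 0.7]
opening: 0.0247
grip_force: 0.0
```

```bash
python3 - <<'E'
from h import *
from station import ctrl
d=ctrl.get_image("wrist");cv2.imwrite("pics/w1.png",d["frame"][:,:,::-1])
E
```

```text
(no output)
```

View pics/w1.png

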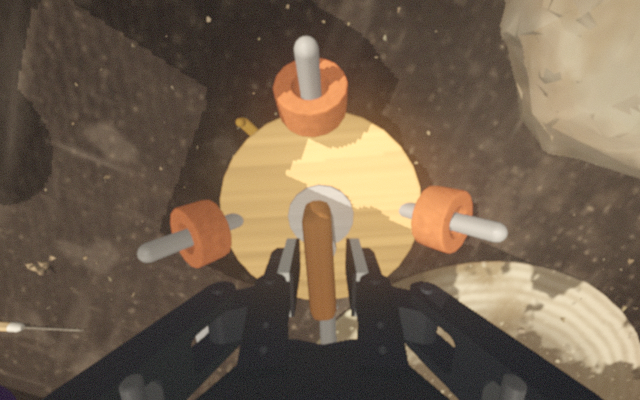

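The wrist view shows the bar handle centred between the pads at about (320,255), and the empty peg is hidden under the gripper. I'll close and turn the rack.

Request:
send_rows:
  rows:
    - [1,[0,0,0],0]
    - [1,[0,0,0],0]
    - [1,[0,0,0],0]
    - [1,[0,0,0],5]
    - [1,[0,0,0],8]
    - [1,[0,0,0],8]
    - [1,[0,0,0],8]
    - [1,[0,0,0],8]
    - [1,[0,0,0],8]
    - [1,[0,0,0],8]
  newtons: 40

```text
t: 5.65
tool_pos: [0.5276, 0.0449, 0.1173]
tool_rot: [-2.706, -1.593, 0.007]
contact_force: [-9.4, -1.8, 9.0]
opening: 0.0133
grip_force: 41.2
```

Request:
send_rows:
  rows:
    - [1,[0,0,0],8]
    - [1,[0,0,0],8]
    - [1,[0,0,0],8]
    - [1,[0,0,0],8]
    - [1,[0,0,0],8]
    - [1,[0,0,0],8]
    - [1,[0,0,0],8]
    - [1,[0,0,0],8]
    - [1,[0,0,0],8]
    - [1,[0,0,0],8]

```text
t: 6.9
tool_pos: [0.5272, 0.0461, 0.1174]
tool_rot: [-3.097, 0.519, 0.009]
contact_force: [-11.7, 2.6, 9.8]
opening: 0.0131
grip_force: 41.3
```

```bash
python3 - <<'E'
from h import *
from station import ctrl
d=ctrl.get_image("wrist");cv2.imwrite("pics/w2.png",d["frame"][:,:,::-1]);np.savez("pics/w2.npz",**d);o=ctrl.get_obs();print(o['tool_rot'],o['q'])
E
```

```text
[-3.09645832  0.52511405  0.00885551] [-5.42819227e-02 -7.38976747e-02  1.93516277e+00  1.61051270e-03
  1.28582730e+00  1.85203170e+00]
```

View pics/w2.png

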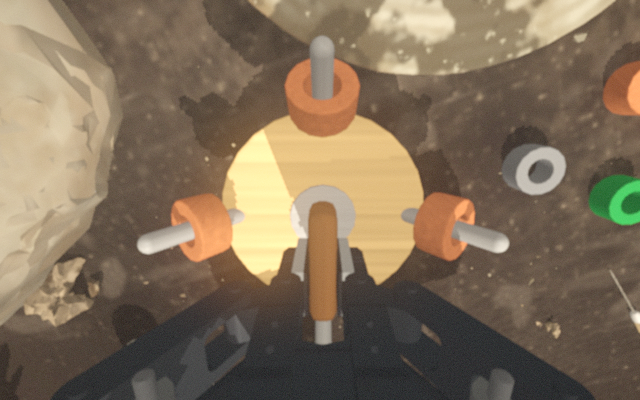

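The wrist view shows the gripper yaw at -19°, so the empty peg is now over the pointer, hidden under the hand. The grey ring is at (540,170), the green at (620,200) and the terracotta at (630,88). I'll release, lift and move above the ring.

Request:
send_rows:
  rows:
    - [4,[0,0,0],0]
    - [5,[0,0,0],0]
    - [6,[0,0,0],0]
    - [6,[0,0,-4],0]
    - [6,[0,0,-5],0]
    - [6,[0,0,0],0]
    - [6,[0,0,0],0]

```text
t: 7.82
tool_pos: [0.529, 0.0451, 0.206]
tool_rot: [3.099, -0.513, -0.0]
contact_force: [-1.3, -0.0, -0.5]
opening: 0.0602
grip_force: 0.0
```

Request:
send_rows:
  rows:
    - [6,[1.8,5.0,0],0]
    - [6,[1.8,5.0,0],0]
    - [6,[1.8,5.0,0],0]
    - [6,[1.8,5.0,0],0]
    - [6,[1.8,5.0,0],0]
    - [6,[0,0.5,4],0]
    - [6,[0,0,4],0]
    - [6,[0,0,0],0]
    - [6,[0,0,0],0]
  newtons: 20

```text
t: 8.95
tool_pos: [0.5323, -0.2251, 0.1266]
tool_rot: [-3.099, 0.513, 0.0]
contact_force: [0.5, 0.0, 0.8]
opening: 0.06
grip_force: 0.0
```

```bash
cat > ring.py <<'E'
from h import *
from station import ctrl
import sys
from scipy.spatial.transform import Rotation as R
d=ctrl.get_image("wrist");o=ctrl.get_obs()
hsv=cv2.cvtColor(d["frame"],cv2.COLOR_RGB2HSV);m=cv2.inRange(hsv,(3,130,80),(14,255,255))
P=pts(d);print(o['tool_pos'])
q=P[(m>0)&(P[...,2]>.017)&(P[...,2]<.03)&(d["range_z"]>0)&(np.hypot(P[...,0]-.53,P[...,1]+.227)<.05)]
c,r=cv2.minEnclosingCircle(q[:,:2].astype(np.float32));print(len(q),c,r,np.median(q[:,2]))
e=np.array([*c,.022])-o['tool_pos'];print("tool shift cm",R.from_rotvec(o['tool_rot']).inv().apply(e)*100)
cv2.imwrite("pics/w3.png",d["frame"][:,:,::-1])
t=ctrl.get_image("top");ax=np.array([.529,.0455]);P=pts(t);w=P[150:205,275:340].reshape(-1,3)
q=w[(w[:,2]>.12)&(w[:,2]<.145)];print("bar",cv2.minAreaRect(q[:,:2].astype(np.float32)))
cv2.imwrite("pics/t3.png",cv2.resize(t["frame"][140:220,260:400,::-1],None,fx=5,fy=5,interpolation=2))
E
python3 ring.py
```

```text
[ 0.5329418  -0.22546308  0.12781067]
462 (0.5307977199554443, -0.22748491168022156) 0.020955275744199753 0.021163672145582096
tool shift cm [-0.15965537  0.25598062 10.58086999]
bar ((0.529323935508728, 0.045520782470703125), (0.014795050024986267, 0.058498430997133255), 70.32305145263672)
```

View pics/t3.png

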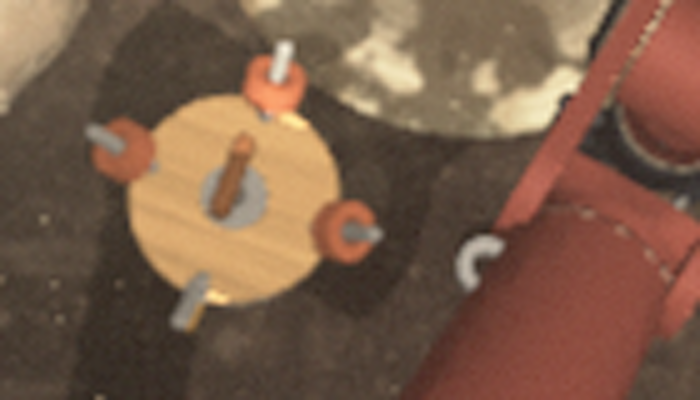

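View pics/w3.png

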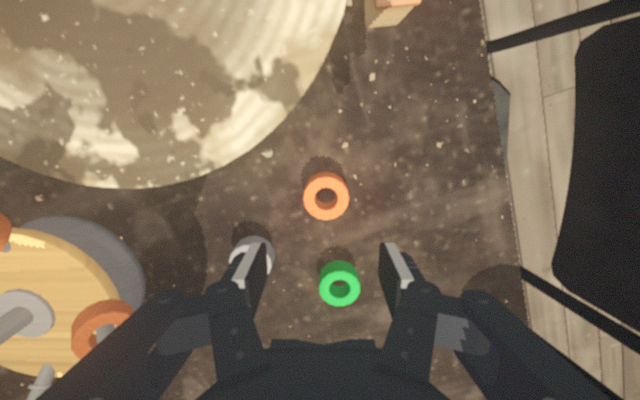

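The top crop shows the empty peg at (190,300) over the pointer, with the bar at 160°. The wrist view shows the terracotta ring at (326,196), clear of the grey and green ones. Its measured radius is 21 mm and its top is at 21 mm, both as expected. I'll grip the upper part of it.

Request:
send_rows:
  rows:
    - [6,[-0.15,0.25,3],0]
    - [6,[0,0,4],0]
    - [6,[0,0,3],0]
    - [6,[0,0,2.1],0]
    - [6,[0,0,0],0]
    - [3.5,[0,0,0],0]
    - [3.5,[0,0,0],0]
    - [3.5,[0,0,0],0]
    - [3.5,[0,0,0],0]
  newtons: 20

```text
t: 10.18
tool_pos: [0.5313, -0.2279, 0.0073]
tool_rot: [3.098, -0.513, 0.005]
contact_force: [-0.8, 0.6, 6.4]
opening: 0.0406
grip_force: 20.9
```

Request:
send_rows:
  rows:
    - [3.5,[0,0,-2],0]
    - [3.5,[0,0,-4],0]
    - [3.5,[0,0,-5],0]
    - [3.5,[0,0,-5],0]
    - [3.5,[0,0,-3],0]
    - [3.5,[0,0,0],0]
    - [3.5,[-2,-3.7,0],0]
    - [3.5,[-2,-3.7,0],0]
    - [3.5,[-2,-3.7,0],0]

```text
t: 11.3
tool_pos: [0.5073, -0.1012, 0.1933]
tool_rot: [-3.099, 0.514, 0.005]
contact_force: [0.7, 1.1, -0.5]
opening: 0.0408
grip_force: 20.5
```

Request:
send_rows:
  rows:
    - [3.5,[-2,-3.7,0],0]
    - [3.5,[-2,-3.7,0],0]
    - [3.5,[-2,-3.7,0],0]
    - [3.5,[-2.0,-3.5,0],0]
    - [3.5,[0,0,0],0]
    - [3.5,[0,0,0],0]

```text
t: 12.05
tool_pos: [0.4795, 0.061, 0.1941]
tool_rot: [3.099, -0.513, -0.003]
contact_force: [0.6, -0.0, -0.1]
opening: 0.0406
grip_force: 20.6
```

```bash
cat > look.py <<'E'
from h import *
from station import ctrl
import sys
o=ctrl.get_obs();print(o['tool_pos'],o['opening'],o['contact_force'])
p=o['tool_pos'];ax=np.array([.529,.0455]);v=p[:2]-ax;print("r",np.hypot(*v),np.degrees(np.arctan2(v[1],v[0])))
d=ctrl.get_image("scene");w=ctrl.get_image("wrist")
a=cv2.resize(d["frame"][130:240,250:360,::-1],(400,400),interpolation=2)
cv2.imwrite(sys.argv[1],np.hstack([a,w["frame"][:,120:520,::-1]]))
np.savez("pics/last.npz",**w)
E
python3 look.py pics/l1.png
```

```text
[0.47953928 0.06097153 0.19414934] 0.040624073131737166 [ 0.63739383 -0.01325823 -0.09563602]
r 0.05182404376654157 162.63009160780507
```

View pics/l1.png

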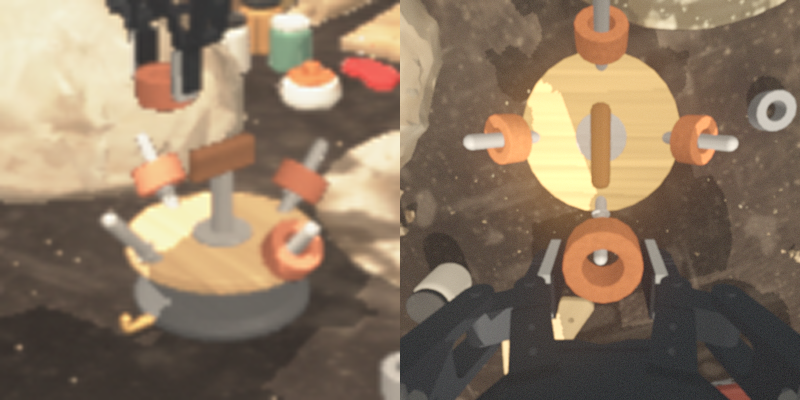

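The scene crop shows the ring held upright at (158,85), above the rack beside the handle. The wrist view shows the empty peg (600,250) lined up with the ring's hole. The tool can only turn about z, so I'll pre-tilt the ring by pressing its inner edge on the peg-side end of the handle.

Request:
send_rows:
  rows:
    - [3.5,[0.4,-0.15,2],0]
    - [3.5,[0,0,2],0]
    - [3.5,[0,0,0.5],0]
    - [3.5,[0,0,0.2],0]
    - [3.5,[-0.05,0,0.2],0]
    - [3.5,[-0.05,0,0.2],0]

```text
t: 12.9
tool_pos: [0.4842, 0.0614, 0.1462]
tool_rot: [3.099, -0.513, 0.003]
contact_force: [-4.1, -1.6, 7.8]
opening: 0.0406
grip_force: 20.7
```

Request:
send_rows:
  rows:
    - [3.5,[-0.05,0,0.2],0]
    - [3.5,[-0.05,0,0.2],0]
    - [3.5,[0,0,0.1],0]

```text
t: 13.28
tool_pos: [0.4832, 0.0617, 0.1417]
tool_rot: [3.098, -0.513, 0.003]
contact_force: [-5.0, -1.3, 8.6]
opening: 0.0406
grip_force: 19.4
```

```bash
python3 look.py pics/l2.png
```

```text
[0.48320215 0.06168335 0.14174041] 0.04064263719693595 [-4.99494285 -1.31548501  8.64941319]
r 0.04857307618618452 160.53837901834797
```

View pics/l2.png

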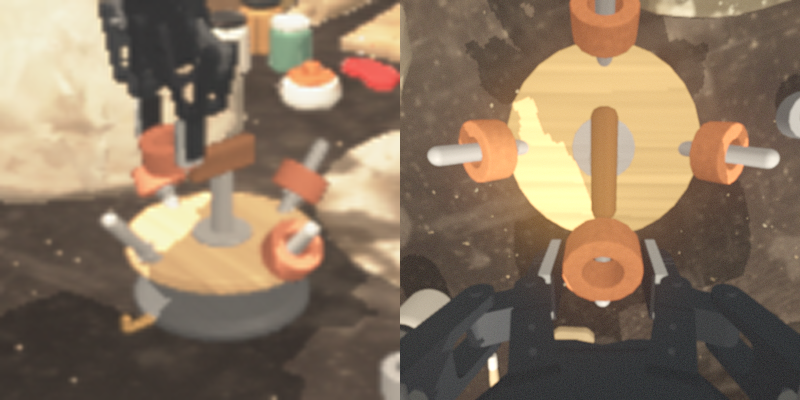

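The ring is pivoting in the right direction: its inner edge is up in the wrist view, at (600,230). I'll press a little further.

Request:
send_rows:
  rows:
    - [3.5,[-0.05,0,0.2],0]
    - [3.5,[-0.05,0,0.2],0]
    - [3.5,[0,0,0.15],0]
    - [3.5,[0,0,0],0]

```text
t: 13.88
tool_pos: [0.4824, 0.062, 0.1362]
tool_rot: [3.099, -0.513, 0.003]
contact_force: [-4.1, -2.4, 8.6]
opening: 0.0403
grip_force: 20.4
```

Request:
send_rows:
  rows:
    - [3.5,[-0.3,0,-1],0]
    - [3.5,[-1,0,-2],0]
    - [3.5,[0,0,0],0]

```text
t: 14.25
tool_pos: [0.4704, 0.0668, 0.166]
tool_rot: [-3.099, 0.512, -0.007]
contact_force: [-0.3, 0.7, -1.1]
opening: 0.0407
grip_force: 20.6
```

```bash
python3 look.py pics/l3.png; python3 - <<'E'
from h import *
from station import ctrl
d=dict(np.load("pics/last.npz"));P=pts(d);o=ctrl.get_obs()
hsv=cv2.cvtColor(d["frame"],cv2.COLOR_RGB2HSV);m=cv2.inRange(hsv,(3,110,60),(16,255,255))
q=P[(m>0)&(d["range_z"]>0)&(np.linalg.norm(P-o['tool_pos'],axis=2)<.045)]
# top-face plane by RANSAC
rng=np.random.default_rng(0);best=0
for _ in range(2000):
    a=q[rng.choice(len(q),3,False)];n=np.cross(a[1]-a[0],a[2]-a[0]);l=np.linalg.norm(n)
    if l<1e-5: continue
    n/=l; n*=np.sign(n[2]); k=abs((q-a[0])@n)<.0012
    if n[2]>.5 and k.sum()>best: best=k.sum();K=k
s=q[K];c=s.mean(0);n=np.linalg.svd(s-c)[2][2];n*=np.sign(n[2])
print(len(q),best,"normal",n,"tilt",np.degrees(np.arccos(n[2])),"az",np.degrees(np.arctan2(n[1],n[0])))
mid=(s.min(0)+s.max(0))/2;ce=mid-n*.011;print("centre",ce,"rel tcp",ce-o['tool_pos'],len(s))
E
```

```text
[0.47039741 0.06683    0.16600633] 0.040694249199234166 [-0.30911743  0.661601   -1.12403555]
r 0.06236371322579589 159.99965072795837
5521 2438 normal [-0.36096107  0.11883303  0.92497882] tilt 22.334838530523665 az 161.7777897405954
centre [0.47098046 0.06677694 0.17117172] rel tcp [0.00151775 0.00012653 0.007295  ] 2438
```

View pics/l3.png

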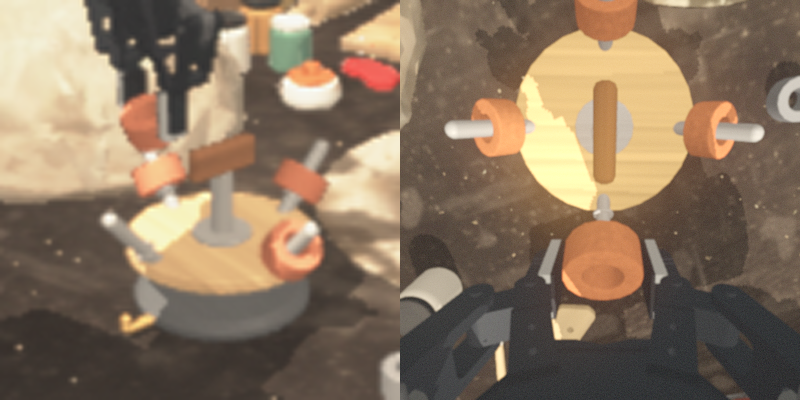

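The measured tilt is about 22° towards the pointer (azimuth 162°). The peg leans 40°, so I'll press once more for margin.

Request:
send_rows:
  rows:
    - [3.5,[1.1,0,2],0]
    - [3.5,[0.0,0,0.9],0]
    - [3.5,[0,0,0.2],0]
    - [3.5,[0,0,0.2],0]
    - [3.5,[-0.05,0,0.2],0]
    - [3.5,[-0.05,0,0.1],0]
    - [3.5,[0,0,0],0]

```text
t: 15.22
tool_pos: [0.4785, 0.0635, 0.1276]
tool_rot: [-3.099, 0.513, 0.0]
contact_force: [-1.2, 0.3, 0.5]
opening: 0.0404
grip_force: 21.3
```

Request:
send_rows:
  rows:
    - [3.5,[-0.3,0,-1],0]
    - [3.5,[-1,0,-2.5],0]
    - [3.5,[0,0,0],0]

```text
t: 15.6
tool_pos: [0.4679, 0.0677, 0.1654]
tool_rot: [-3.099, 0.512, -0.008]
contact_force: [0.5, 0.1, -0.8]
opening: 0.0404
grip_force: 21.3
```

```bash
cat > tilt.py <<'E'
from h import *
from station import ctrl
d=ctrl.get_image("wrist");P=pts(d);o=ctrl.get_obs();print(o['tool_pos'])
hsv=cv2.cvtColor(d["frame"],cv2.COLOR_RGB2HSV);m=cv2.inRange(hsv,(3,110,60),(16,255,255))
k=(m>0)&(d["range_z"]>0)&(np.linalg.norm(P-o['tool_pos'],axis=2)<.045)
q=P[k];rad=np.array([np.cos(np.radians(160.7)),np.sin(np.radians(160.7))])
# profile in lean plane: near the middle tangential
ax=np.array([.529,.0455]);r=(q[:,:2]-ax)@rad;t=(q[:,:2]-ax)@np.array([-rad[1],rad[0]])
print("r,t,z range",r.min(),r.max(),t.min(),t.max(),q[:,2].min(),q[:,2].max())
mm=abs(t-(t.min()+t.max())/2)<.003
b=np.round(r[mm]/.002).astype(int)
print([(int(i*2),round(float(np.median(q[mm,2][b==i]))*1000,1)) for i in np.unique(b)])
E
python3 tilt.py
```

```text
[0.46723114 0.06760914 0.16396946]
r,t,z range 0.02855825294528105 0.08706972432539818 -0.021669982248794885 0.01949999777976347 0.13833128038294853 0.1934093781919788
[(28, 138.5), (42, 175.6), (44, 177.2), (46, 180.7), (48, 184.1), (50, 187.3), (52, 190.4), (54, 191.8), (56, 191.3), (58, 190.1), (60, 188.9), (62, 187.4), (74, 167.9), (76, 170.4), (78, 173.9), (80, 175.8), (82, 175.6), (84, 174.4), (86, 173.2)]
```

The depth profile now gives a tilt of about 31°, with both the side and the top face agreeing. The ring centre is 9 mm above the TCP. I'll move out over the peg tip.

Request:
send_rows:
  rows:
    - [3.5,[-2.5,0.05,0],0]
    - [3.5,[-2.8,0,0],0]
    - [3.5,[0,0,2],0]
    - [3.5,[0,0,2],0]
    - [3.5,[0,0,0.4],0]
    - [3.5,[0,0,0],0]
    - [3.5,[0,0,0],0]

```text
t: 16.52
tool_pos: [0.4168, 0.0841, 0.1196]
tool_rot: [-3.099, 0.513, -0.002]
contact_force: [-0.2, -0.7, -0.2]
opening: 0.0403
grip_force: 21.3
```

```bash
python3 tilt.py; python3 - <<'E'
from h import *
from station import ctrl
d=ctrl.get_image("wrist");P=pts(d)
a=np.radians(160.7);rad=np.array([np.cos(a),np.sin(a)]);v=P[...,:2]-np.array([.529,.0455]);r=v@rad;t=v@np.array([-rad[1],rad[0]])
hsv=cv2.cvtColor(d["frame"],cv2.COLOR_RGB2HSV)
k=(abs(t)<.012)&(P[...,2]>.066)&(P[...,2]<.118)&(r>.06)&(r<.115)&(hsv[...,1]<90)&(d["range_z"]>0)
for lo in range(60,116,5):
    s=k&(r>lo/1e3)&(r<lo/1e3+.005)
    if s.sum()>5: print(lo,s.sum(),"t",(t[s].min()*1e3).round(1),(t[s].max()*1e3).round(1),"z",(np.median(P[s][:,2])*1e3).round(1))
E
```

```text
[0.41679398 0.08413345 0.11967815]
r,t,z range 0.09628867662097042 0.14088762425314091 -0.020017777999381325 0.02087794035182378 0.1200671652443829 0.14743781689757834
[(96, 130.1), (98, 132.3), (100, 135.5), (102, 138.6), (104, 142.1), (106, 145.1), (108, 146.0), (110, 145.1), (112, 143.9), (114, 142.9), (116, 141.1), (128, 122.6), (130, 125.4), (132, 128.5), (134, 130.3), (136, 129.4), (138, 128.1), (140, 127.4)]
60 68 t -5.1 4.3 z 68.0
65 173 t -7.5 7.4 z 75.8
70 208 t -9.0 8.3 z 76.8
75 207 t -8.4 7.7 z 83.3
80 192 t -6.0 5.5 z 89.8
85 204 t -6.3 5.4 z 95.7
90 228 t -6.3 5.4 z 101.6
95 226 t -6.1 5.3 z 107.7
100 127 t -5.8 5.2 z 110.7
```

Request:
send_rows:
  rows:
    - [3.5,[0,0,0.4],0]
    - [3.5,[0.35,0,0.42],0]
    - [3.5,[0.35,0,0.42],0]
    - [3.5,[0.35,0,0.42],0]
    - [3.5,[0.35,0,0.42],0]
    - [3.5,[0,0,0],0]

```text
t: 17.38
tool_pos: [0.4296, 0.0795, 0.0977]
tool_rot: [3.099, -0.513, -0.0]
contact_force: [0.9, -0.4, -0.1]
opening: 0.0403
grip_force: 21.3
```

```bash
python3 tilt.py
```

```text
[0.429484  0.0795624 0.0978883]
r,t,z range 0.08252589030994341 0.12773964626664883 -0.01996922082943097 0.020933338086504025 0.09866824641781549 0.12549844998933302
[(82, 108.0), (84, 109.3), (86, 113.1), (88, 116.6), (90, 119.7), (92, 122.8), (94, 124.2), (96, 123.7), (98, 122.4), (100, 121.4), (102, 119.9), (114, 100.7), (116, 102.9), (118, 106.1), (120, 108.3), (122, 108.0), (124, 106.7), (126, 105.6), (128, 104.6)]
```

There is no contact force and the ring is on the peg axis with the tip inside the hole. Continuing down the peg.

Request:
send_rows:
  rows:
    - [3.5,[0.35,0,0.42],0]
    - [3.5,[0.35,0,0.42],0]
    - [3.5,[0.35,0,0.42],0]
    - [3.5,[0,0,0],0]

```text
t: 17.92
tool_pos: [0.4395, 0.0761, 0.0851]
tool_rot: [3.099, -0.514, -0.0]
contact_force: [0.9, -0.1, -0.3]
opening: 0.0407
grip_force: 21.3
```

Request:
send_rows:
  rows:
    - [3.5,[0.35,0,0.42],0]
    - [3.5,[0.35,0,0.42],0]
    - [3.5,[0,0,0],0]

```text
t: 18.3
tool_pos: [0.4461, 0.0739, 0.0767]
tool_rot: [3.099, -0.513, -0.0]
contact_force: [-0.0, 0.2, -0.6]
opening: 0.0403
grip_force: 21.3
```

```bash
python3 tilt.py
```

```text
[0.4460224  0.0739448  0.07687921]
r,t,z range 0.0649703961766805 0.1086882829978422 -0.020397609558825757 0.03089327859037769 0.06111744420347073 0.10462476467642652
[(66, 87.3), (68, 89.8), (70, 93.1), (72, 96.5), (74, 99.9), (76, 102.6), (78, 102.8), (80, 101.5), (82, 100.3), (84, 99.3), (86, 98.7), (96, 83.4), (98, 86.4), (100, 88.6), (102, 88.3), (104, 87.9), (106, 86.2), (108, 84.9)]
```

Request:
send_rows:
  rows:
    - [3.5,[0.25,0,0.3],0]
    - [3.5,[0,0,0],0]
    - [4.3,[0,0,0],0]
    - [5,[0,0,0],0]
    - [6,[0,0,0],0]
    - [6,[0,0,0],0]
    - [6,[0,0,0],0]

```text
t: 19.23
tool_pos: [0.4483, 0.0732, 0.074]
tool_rot: [-3.099, 0.513, 0.0]
contact_force: [-0.2, 0.3, 0.6]
opening: 0.0599
grip_force: 0.0
```

```bash
python3 tilt.py
```

```text
[0.44831163 0.07319106 0.07400551]
r,t,z range 0.06203603891284479 0.10461849703468386 -0.029812670631390332 0.020543850626166926 0.06022158127270594 0.0999935077831443
[(62, 84.5), (64, 85.5), (66, 87.6), (68, 89.6), (70, 91.6), (72, 94.2), (74, 96.1), (76, 98.2), (78, 98.3), (80, 96.8), (82, 95.0), (84, 94.0), (94, 77.9), (96, 79.1), (98, 79.0), (100, 78.6), (102, 76.7)]
```

The ring has swung to about 42° and its centre is near (84, 79) mm, matching peg_seat. I'll retreat and verify.

Request:
send_rows:
  rows:
    - [6,[0,0,-1],0]
    - [6,[0,0,-2],0]
    - [6,[0,0,-4],0]
    - [6,[-2,0,-5],0]
    - [6,[-2,0,-3],0]
    - [6,[-2,0,0],0]
    - [6,[0,0,0],0]
    - [6,[0,0,0],0]

```text
t: 20.27
tool_pos: [0.3917, 0.0924, 0.224]
tool_rot: [3.099, -0.513, 0.0]
contact_force: [-0.1, -1.3, 0.5]
opening: 0.0603
grip_force: 0.0
```

```bash
python3 - <<'E'
from h import *
from station import ctrl
a=np.radians(160.7);rad=np.array([np.cos(a),np.sin(a)]);ax=np.array([.529,.0455])
for n in("wrist","top"):
    d=ctrl.get_image(n);P=pts(d);v=P[...,:2]-ax;r=v@rad;t=v@np.array([-rad[1],rad[0]])
    hsv=cv2.cvtColor(d["frame"],cv2.COLOR_RGB2HSV);m=cv2.inRange(hsv,(3,110,60),(16,255,255))>0
    k=m&(r>.055)&(r<.115)&(abs(t)<.03)&(P[...,2]>.064)&(P[...,2]<.115)
    q=P[k];print(n,len(q),"r",r[k].min(),r[k].max(),"t",t[k].min(),t[k].max(),"z",q[:,2].min(),q[:,2].max())
    w=P[(P[...,2]>.125)&(P[...,2]<.145)&(np.hypot(v[...,0],v[...,1])<.04)]
    if len(w)>20: print("bar",cv2.minAreaRect(w[:,:2].astype(np.float32)))
    mm=k&(abs(t)<.003);b=np.round(r[mm]/.002).astype(int)
    print([(int(i*2),round(float(np.median(P[mm][:,2][b==i]))*1000,1)) for i in np.unique(b)])
E
```

```text
wrist 1364 r 0.06321468372381825 0.10548659893192609 t -0.021230195432891584 0.020527945729380655 z 0.0680336930383848 0.10312212754558153
bar ((0.5163803696632385, 0.050018928945064545), (0.013902979902923107, 0.03439914435148239), 70.45835876464844)
[(64, 86.1), (66, 88.6), (68, 90.6), (70, 92.0), (72, 94.8), (74, 97.0), (76, 98.7), (78, 98.5), (80, 96.7), (82, 95.1)]Traceback (most recent call last):
  File "<stdin>", line 8, in <module>
    return umr_minimum(a, axis, None, out, keepdims, initial, where)
ValueError: zero-size array to reduction operation minimum which has no identity
```

The ring rests on the collar: it is about 0 mm off along the peg and about 5 mm across, which is the loose hole. The rotor is within 1° of the pointer and the arm is clear.

```bash
python3 -c "
from station import ctrl
print(ctrl.finish_job())"
```

```text
the job is handed in; nothing more can be done
None
```

I handed the job in at about 20 s of the 64 s. The last measurements put the empty peg within about 1° of the pointer and the clay ring down on its collar, about 5–6 mm from peg_seat (limit 11 mm), with the arm clear. I did not re-measure the jar, stamp or cup, but the arm never went near them, and the hand-in returned no verdict.

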